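# Load a flow cell in the screw clamp and snug it

## Task

Slide the flow cell, nose first, along the clamp's channel under the raised pad until its nose is fully home against the end stop. Then turn the crank clockwise by its red knob until the pad meets the cell and snug it by feel: firm, but not so hard that the cell's window would crack. Let go, leave the cell clamped and home, and do not knock the other things on the bench about.

Things in the scene. Friction and masses are not known exactly. Their poses are not given: they have to be found in the camera images.
- clamp: Blue-grey C-shaped bench clamp, fixed. Origin on the bench surface, on the vertical screw axis; z up, y along its channel, which is open at -y (the loading side) and closed by the stop at +y. Base plate 90 mm wide (x), ending at y = -80 mm; its top, the channel's floor, is 18 mm above the bench
- stop (a point): Foot of the end stop's face at the channel's floor, at the clamp's y = +45 mm. The stop is a steel block 22 mm high. Axes as the clamp's
- mouth (a point): Middle of the channel's mouth, at floor height, at the clamp's y = -83 mm. Two aluminium guide bars, 12 mm high and 53 mm apart, run from y = -60 mm to the stop; from the mouth, about 69 mm wide, flared ends narrow to them
- cframe: The clamp's upper part with its screw, pad and crank; origin and axes as the clamp's. Its arm, 40 mm wide, 88 to 118 mm above the bench, reaches over the channel from a column at +y to y = -25 mm. A springy rubber pad, 34 mm across, hangs on the screw axis: at the start 49 to 59 mm above the bench. It goes down 30 mm per full clockwise turn (seen from above) and the screw stays where it is left
- screw (a point): Top of the crank's hub on the screw axis, 145 mm above the bench. From first touch the pad's force on the cell grows by about 65 N per radian of crank. The cell is snug at 40 to 90 N, about 0.6 to 1.35 rad past first touch; above 120 N its window cracks. The crank's angle at the start does not tell the pad's height
- knob_mid (a point): Centre (half-way up) of the red upright crank knob, 21 mm across, 45 mm high, 169.5 mm above the bench; it spins on its pin and moves in a level circle of radius 50 mm about the screw axis. The crank starts within 115 degrees of the clamp's +y. Turning takes 8 to 10 N along the path while the pad is free, about 6 N more at the middle of snug (4 to 8 N), 11 N more when the window cracks
- cell: Flow cell, a flat bar 180 mm long (y), 26 mm thick (z), about 0.2 kg: layers of white plastic, amber glass and aluminium, 50 mm wide, with a blue grip tab at the -y end. Origin: centre of its underside; the nose is at y = +90 mm, z up. It goes into the channel with its y along the clamp's y
- cell_tab (a point): Centre (half-way up) of the cell's blue grip tab, 34 mm wide (x), 26 mm thick, 58 mm long (y); 150 mm behind the nose. With the cell home it lies outside the channel, 105 mm from the screw axis
- cell_nose (a point): Middle of the lower edge of the cell's nose, the square aluminium-topped end that goes against the stop; axes as the cell's. Home, it is at the clamp's y = +45 mm
- amber_bottle: Bystander: amber bottle, 60 mm across, 130 mm high; origin at its underside
- clear_bottle: Bystander: clear bottle with an orange cap, 70 mm across, 140 mm high; origin at its underside
- beaker: Bystander: glass beaker, 66 mm across, 70 mm high; origin at its underside
- gasket: Bystander: black rubber ring, 44 mm across, 6 mm high
- driver: Bystander: screwdriver lying on the bench
- tray: Bystander: empty white tray, 130 x 180 mm, 30 mm high
- vial: Bystander: small amber vial, 22 mm across, 40 mm high; origin at its underside
- timer: Bystander: grey bench timer, 60 x 80 mm, 22 mm high; origin at its underside
Things that resemble listed ones, but are neither listed nor needed, are in the scene too. Of the things like the cell, leave any that is purple or yellow; of the rest the larger one is meant.

How it is judged:
On the way, in this order (a step that is already met when the one before it is completed fails the run):
1. the cell lies flat in the channel with its nose home against the end stop, not yet clamped (y of cell_nose in the frame of clamp above 0.041 m and z of cell_nose in the frame of clamp between 0.015 and 0.022 m and angle between cell's own z axis and vertical below 0.06 rad and contact force between cframe and cell below 5 N), for 0.2 s.
2. the pad presses the cell snugly (40 to 90 N) (contact force between cframe and cell between 40 and 90 N), for 0.2 s.
At the end, for the whole second after the job is handed in: The cell lies flat in the channel at rest, its nose within 4 mm of the end stop, and the pad presses it with 40 to 90 N (all of step 2 and y of cell_nose in the frame of clamp above 0.041 m and z of cell_nose in the frame of clamp between 0.015 and 0.022 m and angle between cell's own z axis and vertical below 0.06 rad and linear speed of cell below 0.01 m/s); the robot touches nothing.
It fails at once if the cell is over-tightened or jammed against the clamp's upper part (more than 120 N): its window cracks (contact force between cframe and cell above 120 N).
It fails at once if another thing on the bench is shifted by more than 20 mm (distance of any of amber_bottle, clear_bottle, beaker, gasket, driver, tray, vial, timer from where it was at the start of the episode above 0.02 m).
It also fails if it takes over 72 s, if anything falls off the work surface, if the arm or the gripper's body presses on something with over 40 N, if the wrist force passes 120 N, or if a joint passes its speed limit or range.

## Robot

A 7-joint arm with a two-finger parallel gripper is mounted at the origin on the work surface. World frame = base frame: x ahead of the robot, y to its left, z up, the work surface at z = 0. Lengths are in m, angles in rad, forces in N, time in s.
With the tool pointing down it reaches from about 0.4 to 0.85 m from the base axis. Payload 4.5 kg.
Tool frame: the origin (TCP) lies at the very end of the fingers, on their centre line; the grasp point (between the pads) lies env.grasp_offset behind it (env.grasp_offset is the distance from the TCP to the grasp point, in m); z points along the fingers, y is the direction in which the jaws open and shut (so a half turn about z gives the same grasp; the last joint's range is limited). The gripper opens to 88 mm and grips with 3 to 60 N. Pads are 18 mm wide; open, the fingers measure 123 mm over their backs; the gripper's body (75 mm by 187 mm) begins 45 mm behind the grasp point.
Start: joints at [1.331, 0.689, -0.195, 1.565, 0.157, 0.902, -0.215], TCP at [0.169, -0.602, 0.239] pointing down, gripper open.
Joint ranges: [-3.01, 3.01], [-0.46, 2.08], [-1.47, 1.51], [0.13, 2.56], [-1, 4.14], [0.04, 2.09], [-2.66, 2.66]. Speed limits (rad/s): [2.57, 2.57, 3.14, 3.14, 3.14, 3.14, 3.14].

## Interface

Orientations are given as [roll, pitch, yaw] about the fixed x, y, z axes, in that order (R = Rz(yaw) Ry(pitch) Rx(roll)).
In Python, from rig import env gives the robot as it stands.
- The arm moves only by the shell command python3 -m inch 'ROWS' [FORCE]. ROWS is JSON, a list that holds one entry, the list of rows, each a list of 7 numbers: the opening, from 0 (shut) to 1 (fully open), then the shift along the tool's x, y, z in m, then the turn, a rotation vector about the tool's x, y, z in degrees. A call has 1 to 12 rows; each row is the pose to reach, as a shift and turn from the pose commanded when the call began, along the tool's axes at that moment; what a row does not reach only later rows make up. A row lasts 1/8 s, in which the tool goes at most 62.5 mm and 10.7 degrees, less where a joint would pass 70% of its speed; a pose out of reach is approached as far as the arm can. A call with a gripper value outside its range is refused whole. The fingers move at their own pace and stop on an object; FORCE is the grip in N (left out, the last holds). Time passes only in rows, so rows that repeat a pose let the fingers close. It gives the time, the measured TCP pose, the force and the opening at its end, in the units of the state.
- env.state(): the state, without advancing time (a new reading comes with each control period).
- env.read_camera(name): name is "scene" or "top" or "wrist"; returns (picture, depth): 420x560x3 uint8, red, green, blue; 420x560 float32, m along the optical axis (not along the pixel's ray), 0 where there is no reading.
- env.camera_info(name): a dict with "camera_matrix" (3x3 intrinsics, pixels), "k1" (the pictures are not rectified: a ray, as slopes to the right and down, at radius r is drawn at 1 + k1 r^2 times it, then the intrinsics apply), "R" (3x3) and "t" (3): a world point X has camera coordinates R X + t; the wrist camera has in their place "tool_from_camera" (4x4, takes a point from camera to tool coordinates, whose origin is the TCP and whose axes are the flange's). Camera axes: x right, y down, z forward; pixel columns grow to the right and rows downward; lengths in m; the calibration is good to about 2 mm. A picture is of the moment at which its call begins: read the wrist's pose just before it. camera_info takes no time and is no camera call.
- env.finish_job(): hands the job in, once; it reports no verdict.
The state is a dict: "t": time; "qpos": joint angles; "joint_velocities": joint speeds; "effort": joint torques, N m; "ee_pos": TCP position; "orientation": TCP orientation; "ft_force": force on the tool from outside, world axes, zero at the start; "ft_torque": the same for the moment, N m; "grip_width": opening from 0.0 (shut) to 1.0 (fully open).
Only numpy, scipy, OpenCV 4.12 (cv2) and the standard library are available. Lean on these libraries where they do the work, as an engineer would, in place of code of your own. Each camera call takes 0.05 s, during which the arm holds its last target.

## Working session

There is one attempt and no reset: what is moved stays moved. The work goes in short steps, Python scripts to look and compute and a shell command to move; the robot and the scene stay as the last step left them, time stands still between calls to the robot, and variables do not carry over. Pictures are saved under pics/ and viewed, and the job is handed in when it is done.

```bash
ls; mkdir -p pics
python3 - <<'E'
from rig import env
import cv2
s=env.state(); print(s); print(env.grasp_offset)
for n in("scene","top"):
    im,d=env.read_camera(n); cv2.imwrite(f"pics/{n}0.png",im[:,:,::-1]); import numpy as np; np.save(f"pics/{n}0d.npy",d)
    print(env.camera_info(n))
print(env.camera_info("wrist"))
E
```

```text
pics
{'t': 0.0, 'qpos': array([ 1.33076091,  0.69003229, -0.19450251,  1.56635679,  0.15728686,
        0.90248487, -0.21508196]), 'joint_velocities': array([ 0.00096778, -0.0003143 , -0.00149732,  0.00152218, -0.00070607,
       -0.00172232, -0.00272695]), 'effort': array([ 1.38481823e-04, -5.27563083e+01, -1.26662850e+00, -1.53428489e+01,
       -5.25587762e-02,  6.53573268e-03,  1.84662372e-04]), 'ee_pos': array([ 0.16879198, -0.60110811,  0.2378762 ]), 'orientation': array([-3.13970543e+00,  1.27967118e-04,  2.73922548e-01]), 'ft_force': array([ 0.02252623,  0.668422  , -0.33908113]), 'ft_torque': array([-0.00169503, -0.00065685, -0.0412657 ]), 'grip_width': 1.0017753831405367}
0.0187
{'camera_matrix': array([[379.55082101,   0.        , 281.94278044],
       [  0.        , 379.55082101, 209.82814218],
       [  0.        ,   0.        ,   1.        ]]), 'k1': 0.03705661071914946, 'R': array([[ 0.72880469,  0.68470532,  0.00472707],
       [ 0.42578903, -0.44778442, -0.78625239],
       [-0.53623449,  0.57503716, -0.6178874 ]]), 't': array([-0.40604521, -0.14305106,  1.39026922])
[... 266 characters left out ...]
.99279602, -0.0110835 , -0.11930307],
       [ 0.11904943,  0.02126248, -0.99266064]]), 't': array([0.00366873, 0.54403956, 1.05560316])}
{'camera_matrix': array([[331.60569607,   0.        , 285.22549912],
       [  0.        , 331.60569607, 212.61914368],
       [  0.        ,   0.        ,   1.        ]]), 'k1': -0.06732160295114538, 'tool_from_camera': array([[-3.06882390e-04, -9.61041793e-01, -2.76402927e-01,
         7.29679737e-02],
       [ 9.99999146e-01, -6.45961857e-04,  1.13571233e-03,
        -9.29392110e-05],
       [-1.27001276e-03, -2.76402343e-01,  9.61041171e-01,
        -1.46310618e-01],
       [ 0.00000000e+00,  0.00000000e+00,  0.00000000e+00,
         1.00000000e+00]])}
```

View pics/scene0.png

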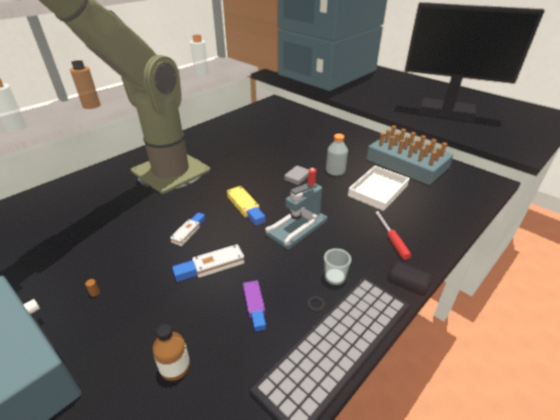

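View pics/top0.png

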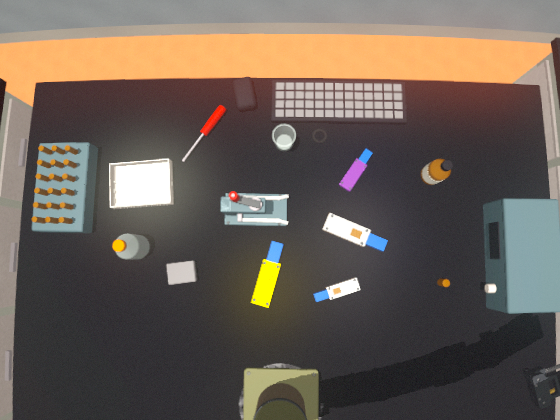

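The scene picture shows the clamp at about (300,215) and the white cell at about (215,262). In the top picture the clamp is at (255,208), its mouth facing right, with the red knob at (234,196). The cell is at (348,230) with its tab at (376,243). The nose already points toward the mouth.

```bash
cat > h.py <<'E'
from rig import env
import numpy as np, cv2
from scipy.spatial.transform import Rotation as Ro
def rays(info,uv):
    K=info["camera_matrix"]; uv=np.atleast_2d(np.asarray(uv,float))
    d=np.c_[(uv[:,0]-K[0,2])/K[0,0],(uv[:,1]-K[1,2])/K[1,1]]
    u=d.copy()
    for _ in range(20): u=d/(1+info["k1"]*(u**2).sum(1))[:,None]
    return np.c_[u,np.ones(len(u))]
def cam(info,s=None):
    """world_from_cam R,c"""
    if "R" in info: return info["R"].T, -info["R"].T@info["t"]
    T=info["tool_from_camera"]; Rt=Ro.from_euler("xyz",s["orientation"]).as_matrix()
    return Rt@T[:3,:3], Rt@T[:3,3]+s["ee_pos"]
def plane(info,uv,z,s=None):
    R,c=cam(info,s); r=rays(info,uv)@R.T
    return c+r*((z-c[2])/r[:,2])[:,None]
def pts(info,d,s=None):
    h,w=d.shape; U,V=np.meshgrid(np.arange(w),np.arange(h))
    R,c=cam(info,s); r=rays(info,np.c_[U.ravel(),V.ravel()])*d.reshape(-1,1)
    return (r@R.T+c).reshape(h,w,3)
def wristshot(name):
    s=env.state(); im,d=env.read_camera("wrist"); cv2.imwrite(f"pics/{name}.png",im[:,:,::-1]); np.save(f"pics/{name}d.npy",d); 
    return s,im,d
E
python3 - <<'E'
from h import *
im=cv2.imread("pics/top0.png"); d=np.load("pics/top0d.npy"); info=env.camera_info("top")
P=pts(info,d); hsv=cv2.cvtColor(im,cv2.COLOR_BGR2HSV)
H,S,V=[hsv[...,i].astype(int) for i in range(3)]
def box(mask,z,name):
    m=mask.astype(np.uint8); c,_=cv2.findContours(m,cv2.RETR_EXTERNAL,cv2.CHAIN_APPROX_NONE)
    for k in c:
        if cv2.contourArea(k)<15: continue
        q=plane(info,k[:,0,:],z)[:,:2].astype(np.float32)
        r=cv2.minAreaRect(q*1000); print(name,k[:,0].mean(0).round(),[np.round(x,1) for x in r], "h",np.median(P[...,2][cv2.drawContours(m*0,[k],-1,1,-1)>0]).round(4))
U,Vv=np.meshgrid(np.arange(560),np.arange(420))
roi=(U>300)&(U<400)&(Vv>200)&(Vv<310)
box(roi&(S<60)&(V>140),.026,"white")
box(roi&(H>100)&(H<125)&(S>120)&(V>80),.026,"blue")
roi=(U>215)&(U<300)&(Vv>180)&(Vv<235)
box(roi&((H<8)|(H>172))&(S>150)&(V>80),.192,"knob")
cr=cv2.resize(im[170:270,210:400],None,fx=4,fy=4,interpolation=cv2.INTER_CUBIC); cv2.imwrite("pics/top0c.png",cr)
# heights over bench, clamp
for y in range(190,232,3): print(y,(P[y,218:296:4,2]*1000).round().astype(int))
E
```

```text
white [343. 288.] [array([ 327.5, -167.4]), array([37. , 89.8]), np.float64(18.7)] h 0.0178
white [346. 229.] [array([ 489.7, -177.4]), array([128.2,  53.3]), np.float64(67.8)] h 0.0256
blue [321. 295.] [array([ 307.2, -106.4]), array([25.7, 37.3]), np.float64(18.8)] h 0.018
blue [376. 242.] [array([ 454.9, -261.2]), array([53.1, 36. ]), np.float64(67.3)] h 0.0257
knob [234. 196.] [array([555.5, 116.1]), array([25. , 20.6]), np.float64(57.1)] h 0.1914
190 [-5  0  3  2  1  2 -3  1 -2 -4  0  4  2  1 -4  2 -1 -1  0  3]
193 [  3   0  17 191 192  16  17  18  17  17  20  15   0  -1  -1   0   0   1
   0  -1]
196 [ -1 117 116 192 192 173 143  33  31  31  31  30  31  29  32  31  30  32
   3  -2]
199 [  3 116 118 147 187 158 144 142 145 144 136 114  25  25  30  28  18  13
   2  -1]
202 [ -1 118 118 116 117 145 145 144 146 144 147 117  16  18  16  16  17  15
   0   3]
205 [ -3 119 118 116 118 117 120 121 146 145 143 119  18  16  16  15  21  18
   0  -1]
208 [ -1 118 119 116 118 119 121 116 117 136 135 120  19  21  18  20  23  13
   0   1]
211 [   1  115  118  116  114  116  119  119  118 1113  117  118   17   16
   20   18   14   22    1    1]
214 [-2  3 41 44 49 39 25 20 18 17 17 16 18 20 20 15 16 17  0 -2]
217 [-2 -1 16 15 19 41 20 21 19 15 18 17 16 17 20 22 21 16 -1  2]
220 [  -2    1   19   21   17   39   30   29   32   32   31 1113   35   31
   33   29   28   16    1    0]
223 [ 0  0 19 16 18 16 17 13 18 15 20 18 18 16 18 20 17 29 -2 -2]
226 [ 0 -2  0 -1  4 -1  3  2 -4  1  0  0 -5 -3 -5 -1 -2 -4  0 -2]
229 [-5 -2  0  1  4  2  4  2 -5  2  4  3  2 -2  2 -1  2  0  1  0]
```

```bash
python3 -m inch '[[[1,0,0,0,0,0,0]]]'
python3 - <<'E'
from h import *
s,im,d=wristshot("w0"); print(s["ee_pos"])
E
```

```text
t: 0.22
ee_pos: [0.1689, -0.6014, 0.2383]
orientation: [-3.141, 0.0, 0.274]
ft_force: [-0.3, 0.2, -0.1]
grip_width: 0.999
[ 0.16886969 -0.60142375  0.23830793]
```

View pics/top0c.png

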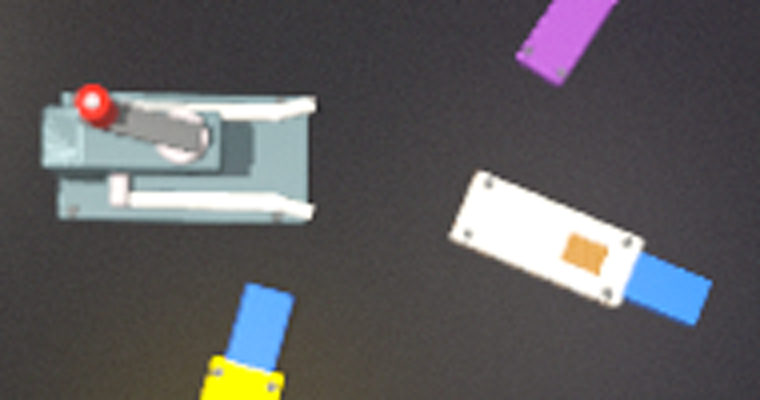

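View pics/w0.png

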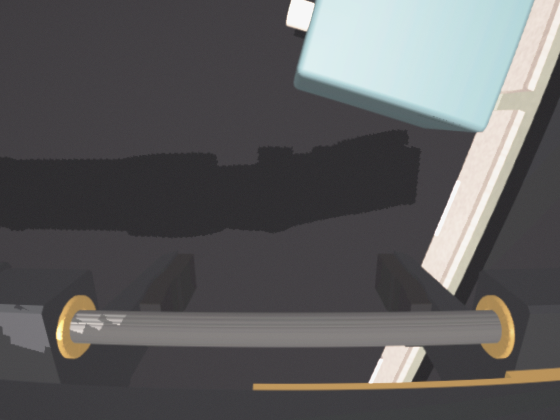

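The crop shows the knob at the top left of the clamp (+y side), with the base plate and two white bars open to the right. The wrist picture shows only bench and a box. Next I'll get the clamp pose from its edges.

Run:
```python
from h import *
im=cv2.imread("pics/top0.png"); info=env.camera_info("top")
hsv=cv2.cvtColor(im,cv2.COLOR_BGR2HSV);H,S,V=[hsv[...,i].astype(int) for i in range(3)]
U,W=np.meshgrid(np.arange(560),np.arange(420)); roi=(U>215)&(U<300)&(W>185)&(W<232)
m=(roi&(V>85)&(S<140)).astype(np.uint8)
g=cv2.cvtColor(im,cv2.COLOR_BGR2GRAY).astype(float)
# subpixel edges: rows scanning at lower edge and upper edge, right edge
def edge(line,thr): # first crossing
    for i in range(len(line)-1):
        if (line[i]-thr)*(line[i+1]-thr)<=0 and line[i]!=line[i+1]: return i+(thr-line[i])/(line[i+1]-line[i])
lo=[(u,231-edge(g[200:232,u][::-1],80)) for u in range(228,284,3)]
up=[(u,185+edge(g[185:215,u],80)) for u in range(250,284,3)]
rt=[(300-edge(g[r,270:301][::-1],80),r) for r in range(201,217,2)]
for n,e in(("lo",lo),("up",up),("rt",rt)):
    p=plane(info,e,.018)[:,:2]*1000; print(n,p.round(1).tolist())
# bars at z=.03
b=(roi&(V>180)&(S<60)).astype(np.uint8)
for k in cv2.findContours(b,cv2.RETR_EXTERNAL,cv2.CHAIN_APPROX_NONE)[0]:
    if len(k)>8: p=plane(info,k[:,0],.03)[:,:2]*1000; print("bar",k[:,0].min(0),k[:,0].max(0),p.min(0).round(1),p.max(0).round(1))
# hub white disc z=.145
P=pts(info,np.load("pics/top0d.npy")); mm=roi&(abs(P[...,2]-.145)<.006)
q=P[mm][:,:2]*1000; print("hub/crank",q.min(0),q.max(0), cv2.minAreaRect(q.astype(np.float32)))
a=roi&(abs(P[...,2]-.117)<.004); q=P[a][:,:2]*1000; print("arm",cv2.minAreaRect(q.astype(np.float32)))
```

```text
lo [[498.9, 154.4], [498.7, 145.9], [498.8, 137.4], [498.8, 128.9], [498.4, 120.4], [497.4, 111.9], [497.6, 103.4], [497.5, 95.0], [497.3, 86.5], [497.3, 78.0], [497.1, 69.6], [497.2, 61.1], [497.1, 52.7], [497.3, 44.2], [497.4, 35.8], [497.5, 27.4], [497.6, 18.9], [498.0, 10.5], [497.7, 2.1]]
up [[592.1, 94.3], [592.3, 85.7], [591.9, 77.2], [591.6, 68.6], [590.8, 60.1], [590.3, 51.5], [590.4, 43.0], [590.4, 34.5], [590.5, 25.9], [590.5, 17.4], [590.3, 8.9], [590.5, 0.4]]
rt [[568.4, -10.6], [562.6, -10.6], [556.9, -10.6], [551.2, -10.7], [545.6, -10.8], [539.9, -10.8], [534.2, -10.9], [528.5, -11.0]]
bar [259 207] [263 211] [537.6  55.5] [549.   66.7]
bar [221 197] [258 210] [539.2  69.6] [576.3 174.4]
bar [225 194] [288 224] [501.1 -13.9] [586.5 161.6]
hub/crank [534.3641879   56.09854894] [564.88566259 132.11742544] ((551.524658203125, 93.13026428222656), (78.04081726074219, 20.901159286499023), 75.51210021972656)
arm ((545.8351440429688, 102.31315612792969), (114.79180908203125, 39.72223663330078), 89.24679565429688)
```

```bash
python3 -m inch '[[[1,0.046,-0.031,0.005,0,0,-6.5],[1,0.092,-0.062,0.01,0,0,-13],[1,0.138,-0.094,0.015,0,0,-19.5],[1,0.184,-0.125,0.02,0,0,-26],[1,0.230,-0.156,0.02,0,0,-32.5],[1,0.275,-0.187,0.02,0,0,-39],[1,0.321,-0.219,0.02,0,0,-45],[1,0.367,-0.250,0.02,0,0,-51.7],[1,0.367,-0.250,0.02,0,0,-51.7],[1,0.367,-0.250,0.02,0,0,-51.7]]]'
python3 - <<'E'
from h import *
s,im,d=wristshot("w1"); print(s["ee_pos"],s["orientation"],s["qpos"].round(2))
np.save("pics/w1s.npy",np.r_[s["ee_pos"],s["orientation"]])
E
```

```text
t: 1.52
ee_pos: [0.4541, -0.2625, 0.2186]
orientation: [-3.141, 0.001, 1.175]
ft_force: [-0.0, 0.1, 0.8]
grip_width: 1.0
[ 0.45410011 -0.2624699   0.21856758] [-3.14088629e+00  1.07372554e-03  1.17514748e+00] [ 0.68  0.61 -0.4   1.88  0.34  0.72 -0.31]
```

View pics/w1.png

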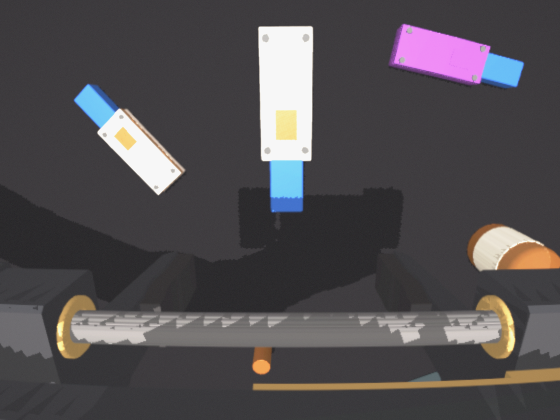

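The wrist view shows the cell's white body at columns 259–313, rows 27–160, with the tab down to row 198, centred and upright in the picture. I'll measure it here.

```bash
cat >> h.py <<'E'
def cellpose(im,info,s,z,roi,bgr=True):
    hsv=cv2.cvtColor(im,cv2.COLOR_BGR2HSV if bgr else cv2.COLOR_RGB2HSV);H,S,V=[hsv[...,i].astype(int) for i in range(3)]
    u0,u1,v0,v1=roi; out={}
    for n,m in(("white",(S<50)&(V>150)),("blue",(H>95)&(H<125)&(S>120)&(V>150))):
        k=np.zeros(m.shape,np.uint8);k[v0:v1,u0:u1]=m[v0:v1,u0:u1]
        c=max(cv2.findContours(k,cv2.RETR_EXTERNAL,cv2.CHAIN_APPROX_NONE)[0],key=cv2.contourArea)
        q=plane(info,c[:,0],z,s)[:,:2].astype(np.float32)*1000
        out[n]=cv2.minAreaRect(q)
    return out
E
python3 - <<'E'
from h import *
a=np.load("pics/w1s.npy"); s={"ee_pos":a[:3],"orientation":a[3:]}
print(cellpose(cv2.imread("pics/w1.png"),env.camera_info("wrist"),s,.026,(230,340,10,215)))
E
```

```text
{'white': ((491.62200927734375, -177.60418701171875), (125.78990936279297, 51.28194808959961), 67.76983642578125), 'blue': ((457.38629150390625, -261.09442138671875), (53.02109909057617, 33.76711654663086), 67.30644226074219)}
```

```bash
python3 -m inch '[[[1,0.003,0.001,0.055,0,0,-0.4],[1,0.003,0.001,0.11,0,0,-0.4],[1,0.003,0.001,0.165,0,0,-0.4],[1,0.003,0.001,0.2,0,0,-0.4],[1,0.003,0.001,0.213,0,0,-0.4],[1,0.003,0.001,0.213,0,0,-0.4],[0,0.003,0.001,0.213,0,0,-0.4],[0,0.003,0.001,0.213,0,0,-0.4],[0,0.003,0.001,0.213,0,0,-0.4],[0,0.003,0.001,0.213,0,0,-0.4],[0,0.003,0.001,0.213,0,0,-0.4],[0,0.003,0.001,0.213,0,0,-0.4]]]' 30
```

```text
t: 3.08
ee_pos: [0.4568, -0.2594, 0.0057]
orientation: [-3.142, 0.0, 1.183]
ft_force: [-0.0, -0.1, 0.5]
grip_width: 0.385
```

```bash
python3 -m inch '[[[0,0,0,-0.02,0,0,0],[0,0,0,-0.04,0,0,0],[0,0.02,0.01,-0.04,0,0,-5],[0,0.045,0.02,-0.04,0,0,-10],[0,0.07,0.033,-0.04,0,0,-15],[0,0.095,0.044,-0.04,0,0,-20],[0,0.106,0.0494,-0.04,0,0,-21.8],[0,0.106,0.0494,-0.04,0,0,-21.8],[0,0.106,0.0494,-0.04,0,0,-21.8]]]'
python3 - <<'E'
from h import *
s,im,d=wristshot("w2"); print(s["ee_pos"],s["orientation"],s["grip_width"])
np.save("pics/w2s.npy",np.r_[s["ee_pos"],s["orientation"]])
im,d=env.read_camera("top"); cv2.imwrite("pics/top2.png",im[:,:,::-1]); np.save("pics/top2d.npy",d)
E
```

```text
t: 4.2
ee_pos: [0.5414, -0.1809, 0.0453]
orientation: [-3.14, 0.001, 1.562]
ft_force: [0.7, -0.7, -2.6]
grip_width: 0.384
[ 0.54142268 -0.18092568  0.04525697] [-3.13952251e+00  1.07705149e-03  1.56246985e+00] 0.38437818409155483
```

View pics/w2.png

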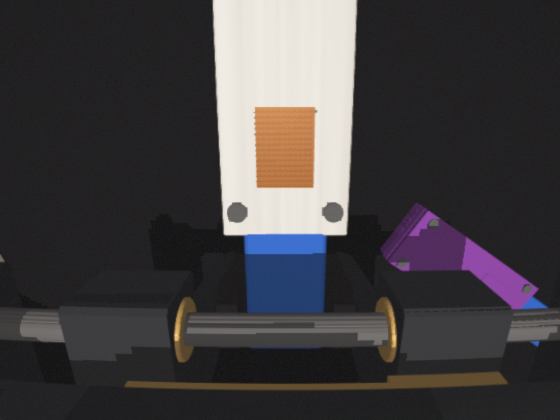

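View pics/top2.png

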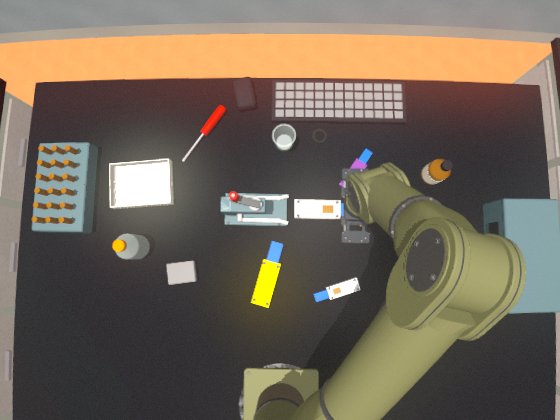

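The wrist view shows the cell gripped straight, white edges at columns 215–355. The top view shows the cell at (318,209), in line with the mouth at (288,209). Now I'll check lateral and yaw alignment.

Run:
```python
from h import *
im=cv2.imread("pics/top2.png"); info=env.camera_info("top")
g=cv2.cvtColor(im,cv2.COLOR_BGR2GRAY).astype(float)
def edge(l,thr):
    for i in range(len(l)-1):
        if l[i]<thr<=l[i+1]: return i+(thr-l[i])/(l[i+1]-l[i])
us=range(300,338,3)
up=[(u,185+edge(g[185:215,u],130)) for u in us]; lo=[(u,235-edge(g[205:236,u][::-1],130)) for u in us]
a=plane(info,up,.0655);b=plane(info,lo,.0655); m=(a+b)/2*1000
f=np.polyfit(m[:,1],m[:,0],1); print("width",(a-b)[:,0].mean(),"slope",f[0],"x at y=-100",np.polyval(f,-100))
rt=[(288+edge(g[r,288:312],130),r) for r in range(202,218,2)]; print("nose",(plane(info,rt,.0655)*1000).round(1)[:,:2].tolist())
# clamp bars in same picture z=.03 : gray profile across columns
for u in (268,272,276,280,284,287):
    pr=g[186:232,u]; print(u,pr.astype(int).tolist())
```

```text
width 0.0542202227147914 slope 0.01126524425011494 x at y=-100 541.5982495857626
nose [[559.1, -28.4], [553.7, -28.5], [548.2, -28.5], [542.8, -28.5], [537.4, -28.6], [531.9, -28.6], [526.5, -28.8], [521.1, -28.8]]
268 [69, 68, 70, 68, 70, 69, 67, 76, 163, 162, 251, 255, 255, 229, 133, 111, 113, 114, 115, 115, 113, 117, 116, 117, 114, 116, 117, 114, 165, 183, 182, 183, 238, 255, 255, 255, 220, 185, 181, 135, 72, 76, 76, 77, 76, 78]
272 [71, 71, 71, 70, 71, 72, 67, 78, 162, 180, 255, 255, 255, 230, 151, 127, 116, 112, 116, 115, 114, 116, 116, 115, 117, 139, 145, 149, 172, 183, 182, 184, 235, 255, 255, 255, 221, 182, 183, 136, 75, 78, 77, 78, 76, 80]
276 [67, 71, 69, 72, 69, 71, 70, 77, 161, 179, 255, 255, 255, 232, 178, 180, 179, 180, 180, 181, 182, 180, 180, 182, 181, 182, 181, 185, 183, 182, 183, 183, 236, 255, 255, 255, 239, 182, 187, 142, 81, 81, 79, 79, 76, 78]
280 [70, 73, 74, 67, 74, 73, 77, 70, 134, 163, 252, 255, 255, 212, 165, 180, 180, 180, 181, 180, 181, 181, 181, 181, 182, 182, 182, 183, 184, 183, 184, 184, 183, 249, 255, 255, 233, 169, 165, 127, 84, 81, 79, 78, 79, 80]
284 [77, 71, 73, 75, 74, 73, 75, 73, 171, 254, 255, 255, 212, 164, 179, 179, 181, 180, 179, 181, 181, 183, 184, 183, 183, 184, 182, 182, 183, 184, 184, 184, 185, 184, 231, 255, 255, 246, 200, 146, 84, 81, 79, 84, 83, 81]
287 [75, 72, 75, 79, 74, 79, 75, 76, 176, 242, 255, 230, 131, 78, 76, 78, 75, 75, 76, 77, 75, 74, 77, 77, 73, 74, 77, 74, 76, 78, 75, 80, 77, 79, 76, 234, 254, 252, 198, 78, 80, 81, 82, 84, 80, 79]
```

Run:
```python
from h import *
im=cv2.imread("pics/top2.png"); info=env.camera_info("top")
g=cv2.cvtColor(im,cv2.COLOR_BGR2GRAY).astype(float)
print(cam(info)[1])
us=np.arange(264,278); U=[];L=[]
for u in us:
    p=g[:,u]
    # bar bands >218 in rows 192-204 and 214-226: weighted centroid & edges
    def band(r0,r1,t=218):
        r=np.arange(r0,r1); k=np.where(p[r0:r1]>t)[0]; i,j=r[k[0]],r[k[-1]]
        a=i-1+(t-p[i-1])/(p[i]-p[i-1]); b=j+(p[j]-t)/(p[j]-p[j+1]); return a,b
    U.append(band(192,204));L.append(band(214,227))
U=np.array(U);L=np.array(L)
X=lambda r,z:plane(info,np.c_[us,r],z)*1000
a=X(U[:,0],.03);b=X(U[:,1],.03);c=X(L[:,0],.03);d=X(L[:,1],.03)
print("inner gap",(b-c)[:,0].mean(),"outer",(a-d)[:,0].mean())
for n,m in(("in",(b+c)/2),("out",(a+d)/2)):
    f=np.polyfit(m[:,1],m[:,0],1); print(n,f,np.polyval(f,[-100,70]))
```

```text
[ 0.41440168 -0.01274721  1.1128339 ]
inner gap 52.50175980552417 outer 74.60568987896907
in [4.32114329e-02 5.44158077e+02] [539.83693337 547.18287697]
out [-1.62146695e-03  5.44331482e+02] [544.49362842 544.21797904]
```

```bash
python3 -m inch '[[[0,0,0.0015,0.008,0,0,-0.3],[0,0,0.0015,0.0165,0,0,-0.3],[0,0.02,0.0015,0.0165,0,0,-0.3],[0,0.04,0.0015,0.0165,0,0,-0.3],[0,0.06,0.0015,0.0165,0,0,-0.3],[0,0.06,0.0015,0.0165,0,0,-0.3]]]'
python3 - <<'E'
from h import *
for n in("top","scene"):
    im,d=env.read_camera(n); cv2.imwrite(f"pics/{n}3.png",im[:,:,::-1])
    a=(185,240,210,400) if n=="top" else (150,260,230,400)
    cv2.imwrite(f"pics/{n}3c.png",cv2.resize(im[a[0]:a[1],a[2]:a[3],::-1],None,fx=4,fy=4,interpolation=cv2.INTER_CUBIC))
E
```

```text
t: 5.05
ee_pos: [0.5446, -0.1178, 0.0288]
orientation: [-3.141, -0.001, 1.572]
ft_force: [0.6, -1.0, -2.8]
grip_width: 0.386
```

View pics/top3c.png

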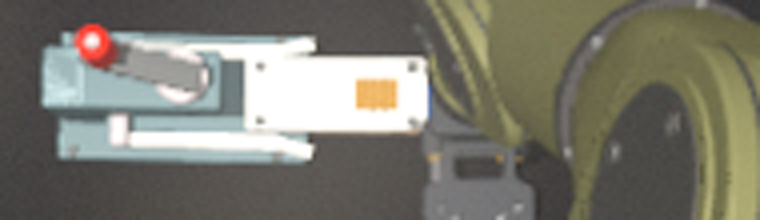

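View pics/scene3c.png

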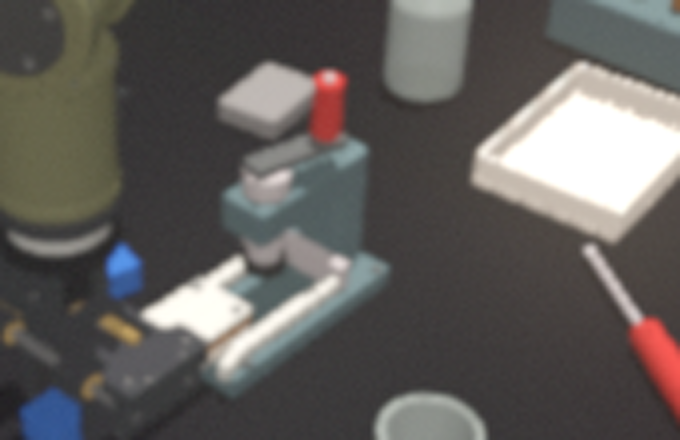

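The cell's nose has entered between the bars (top crop: body rows 58–130, bars outside it) and its end is just short of the pad. Next I lower it nearly to the floor and slide it in.

```bash
python3 -m inch '[[[0,0,0,0.004,0,0,0],[0,0.015,0,0.004,0,0,0],[0,0.03,0,0.004,0,0,0],[0,0.03,0,0.004,0,0,0]]]'; python3 -m inch '[[[0,0.015,0,0,0,0,0],[0,0.03,0,0,0,0,0],[0,0.04,0,0,0,0,0],[0,0.04,0,0,0,0,0]]]'
```

```text
t: 5.65
ee_pos: [0.5449, -0.0869, 0.0253]
orientation: [3.141, -0.002, 1.573]
ft_force: [1.3, 0.7, -2.3]
grip_width: 0.386
t: 6.15
ee_pos: [0.5448, -0.0484, 0.0253]
orientation: [3.141, -0.001, 1.571]
ft_force: [-0.2, -0.6, -2.4]
grip_width: 0.387
```

```bash
python3 -m inch '[[[0,0.003,0,0,0,0,0],[0,0.006,0,0,0,0,0],[0,0.006,0,0,0,0,0]]]'; python3 -m inch '[[[0,0.002,0,0,0,0,0],[0,0.003,0,0,0,0,0],[0,0.003,0,0,0,0,0]]]';python3 -m inch '[[[0,0.002,0,0,0,0,0],[0,0.003,0,0,0,0,0],[0,0.003,0,0,0,0,0]]]'
```

```text
t: 6.52
ee_pos: [0.5447, -0.0439, 0.0252]
orientation: [3.142, -0.0, 1.569]
ft_force: [0.8, -0.1, -2.8]
grip_width: 0.379
t: 6.9
ee_pos: [0.5447, -0.0409, 0.0252]
orientation: [3.142, -0.0, 1.569]
ft_force: [-0.5, 0.4, -2.4]
grip_width: 0.384
t: 7.28
ee_pos: [0.5447, -0.0378, 0.0252]
orientation: [-3.142, 0.0, 1.569]
ft_force: [0.3, 0.3, -2.3]
grip_width: 0.384
```

```bash
python3 -m inch '[[[0,0.002,0,0,0,0,0],[0,0.002,0,0,0,0,0]]]'; python3 -m inch '[[[0,0.002,0,0,0,0,0],[0,0.002,0,0,0,0,0]]]';python3 -m inch '[[[0,0.002,0,0,0,0,0],[0,0.002,0,0,0,0,0]]]'
```

```text
t: 7.52
ee_pos: [0.5448, -0.0357, 0.0252]
orientation: [3.141, -0.0, 1.569]
ft_force: [-0.0, 0.0, -2.4]
grip_width: 0.379
t: 7.78
ee_pos: [0.5445, -0.0351, 0.0252]
orientation: [-3.141, 0.002, 1.568]
ft_force: [0.4, -3.3, -1.9]
grip_width: 0.382
t: 8.02
ee_pos: [0.5442, -0.035, 0.0252]
orientation: [-3.14, 0.004, 1.566]
ft_force: [0.0, -6.5, -2.2]
grip_width: 0.384
```

The force rises at y = −0.035, right where the tab was expected with the cell home. Now I set it down and release.

```bash
python3 -m inch '[[[0,0,0,0.0015,0,0,0],[0,-0.001,0,0.0015,0,0,0],[0.7,-0.001,0,0.0015,0,0,0],[0.7,-0.001,0,0.0015,0,0,0],[0.7,-0.001,0,0.0015,0,0,0]]]'
python3 - <<'E'
from h import *
for n in("top","scene"):
    im,d=env.read_camera(n); cv2.imwrite(f"pics/{n}4.png",im[:,:,::-1])
    a=(185,240,210,400) if n=="top" else (150,260,230,400)
    cv2.imwrite(f"pics/{n}4c.png",cv2.resize(im[a[0]:a[1],a[2]:a[3],::-1],None,fx=4,fy=4,interpolation=cv2.INTER_CUBIC))
E
```

```text
t: 8.65
ee_pos: [0.545, -0.032, 0.0238]
orientation: [3.141, -0.001, 1.57]
ft_force: [0.1, 0.1, 0.6]
grip_width: 0.687
```

View pics/scene4c.png

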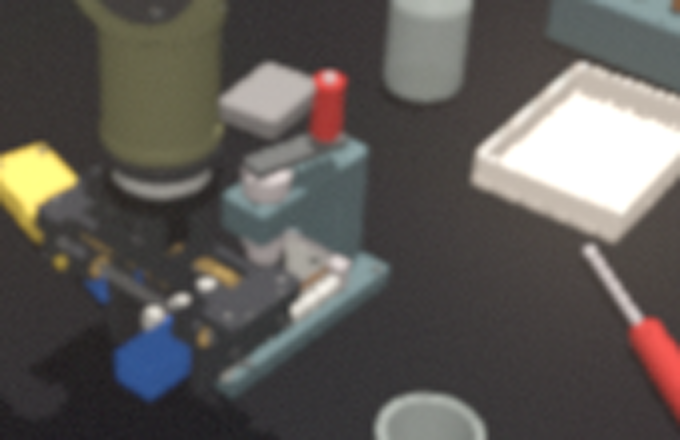

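View pics/top4c.png

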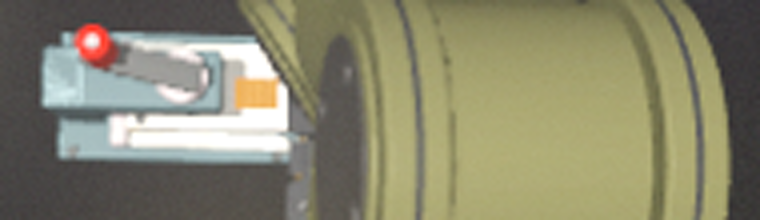

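The cell sits under the pad, against the stop block, with the tab gripped outside. The wiring of the view is partly hidden by the gripper. I retreat straight up and look at the clamp and knob from above.

```bash
python3 -m inch '[[[1,0,0,-0.03,0,0,0],[1,0,0,-0.09,0,0,0],[1,0,0,-0.15,0,0,0],[1,0,0,-0.21,0,0,0],[1,0.03,0,-0.27,0,0,0],[1,0.07,0,-0.29,0,0,0],[1,0.07,0,-0.29,0,0,0],[1,0.07,0,-0.29,0,0,0]]]'
python3 - <<'E'
from h import *
s,im,d=wristshot("w5"); print(s["ee_pos"],s["orientation"],s["qpos"].round(2))
np.save("pics/w5s.npy",np.r_[s["ee_pos"],s["orientation"]])
im,d=env.read_camera("top"); cv2.imwrite("pics/top5.png",im[:,:,::-1])
im,d=env.read_camera("scene"); cv2.imwrite("pics/scene5.png",im[:,:,::-1])
E
```

```text
t: 9.75
ee_pos: [0.5443, 0.0361, 0.3131]
orientation: [-3.14, 0.001, 1.569]
ft_force: [-0.6, -0.8, -0.8]
grip_width: 0.998
[0.54431808 0.03614458 0.31309831] [-3.14033944e+00  1.44234577e-03  1.56868301e+00] [ 0.16  0.53 -0.51  1.7   0.3   1.   -0.46]
```

View pics/w5.png

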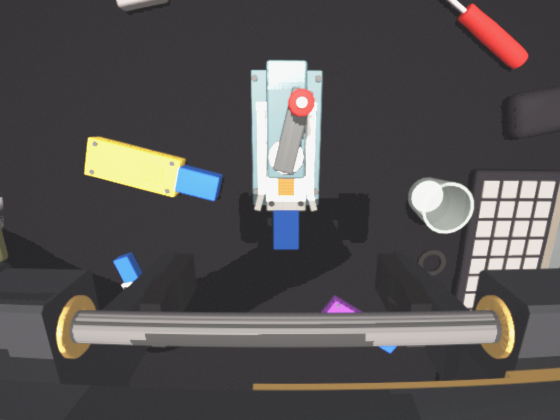

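View pics/scene5.png

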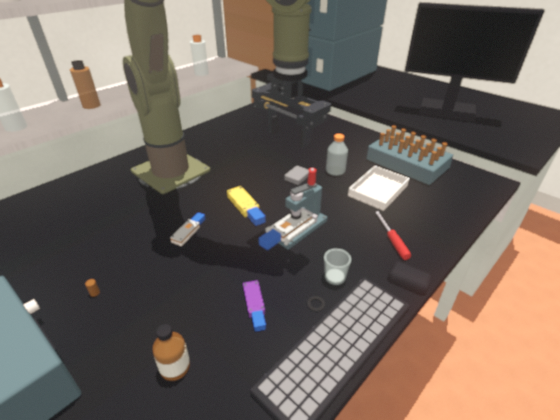

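The wrist view shows the knob at (302,102), the hub at (288,155), the cell body under the arm with its tab at (286,230), all in line. I'll measure the knob and screw axis, and check that the nose is home by the tab's position.

Run:
```python
from h import *
a=np.load("pics/w5s.npy"); s={"ee_pos":a[:3],"orientation":a[3:]}; info=env.camera_info("wrist")
im=cv2.imread("pics/w5.png"); d=np.load("pics/w5d.npy"); P=pts(info,d,s)
hsv=cv2.cvtColor(im,cv2.COLOR_BGR2HSV);H,S,V=[hsv[...,i].astype(int) for i in range(3)]
z=P[...,2]; U,W=np.meshgrid(np.arange(560),np.arange(420)); roi=(U>245)&(U<330)&(W>50)&(W<260)
k=roi&(((H<10)|(H>170))&(S>120)&(V>90)|(abs(z-.192)<.006)); k&=z>.185
c=max(cv2.findContours(k.astype(np.uint8),0,1)[0],key=cv2.contourArea); (cx,cy),r=cv2.minEnclosingCircle(c)
print("knob px",cx,cy,r,plane(info,[[cx,cy]],.192,s)*1000)
m=roi&(abs(z-.145)<.005)&(S<60)&(V>140)
for c in cv2.findContours(m.astype(np.uint8),0,1)[0]:
    if cv2.contourArea(c)>30: (cx,cy),r=cv2.minEnclosingCircle(c); print("hub",cx,cy,r,plane(info,[[cx,cy]],.145,s)*1000)
b=roi&(H>95)&(H<125)&(S>150)&(W>195)
ys,xs=np.where(b); print("tab px",xs.min(),xs.max(),ys.min(),ys.max())
e=plane(info,[[xs.mean(),ys.min()],[xs.mean(),ys.max()],[xs.min(),ys.mean()],[xs.max(),ys.mean()]],.044,s)*1000; print(e.round(1))
w=roi&(z<.026)&(z>.01)
print("base px rows", [ (x,np.where((z[60:260,x]<.026)&(z[60:260,x]>.012))[0].max()+60) for x in (257,316)], plane(info,[[316,209],[257,209]],.018,s)*1000)
cv2.imwrite("pics/w5c.png",cv2.resize(im[50:260,235:340],None,fx=2.8,fy=2.8,interpolation=cv2.INTER_CUBIC))
# top view knob
```

```text
knob px 301.5 102.35185241699219 14.089881896972656 [[558.73586728 118.90464213 192.        ]]
hub 289.5 141.0 32.09760665893555 [[550.12088548  86.16995212 145.        ]]
tab px 273 298 211 249
[[546.5 -10.6  44. ]
 [546.4 -63.9  44. ]
 [529.7 -36.1  44. ]
 [562.8 -36.2  44. ]]
base px rows [(257, np.int64(197)), (316, np.int64(204))] [[588.5235871  -15.2682866   18.        ]
 [506.94759907 -15.05730835  18.        ]]
```

View pics/w5c.png

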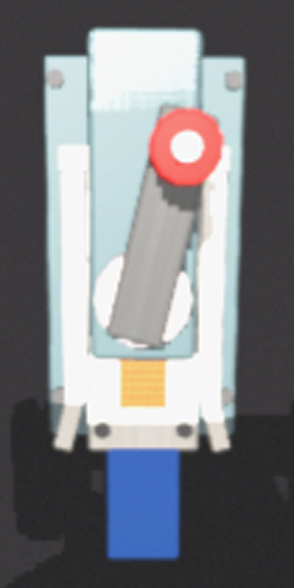

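The tab's rear end reads y ≈ −0.064 (expected −0.065), so the nose is home. The knob is at about (0.557, 0.1185) and the axis at about (0.545, 0.070), so the crank stands about 14° clockwise of +y. Now I grip the knob.

```bash
python3 -m inch '[[[1,0.045,0.007,0,0,0,0],[1,0.0825,0.0127,0,0,0,0],[1,0.0825,0.0127,0.06,0,0,0],[1,0.0825,0.0127,0.11,0,0,0],[1,0.0825,0.0127,0.15,0,0,0],[1,0.0825,0.0127,0.156,0,0,0],[1,0.0825,0.0127,0.156,0,0,0],[0.1,0.0825,0.0127,0.156,0,0,0],[0.1,0.0825,0.0127,0.156,0,0,0],[0.1,0.0825,0.0127,0.156,0,0,0],[0.1,0.0825,0.0127,0.156,0,0,0],[0.1,0.0825,0.0127,0.156,0,0,0]]]' 45
```

```text
t: 11.4
ee_pos: [0.5577, 0.1195, 0.1578]
orientation: [3.141, 0.0, 1.569]
ft_force: [-0.2, 0.1, -0.7]
grip_width: 0.458
```

```bash
python3 -m inch '[[[0.1,0,0,0,0,0,0],[0.1,0,0,0,0,0,0],[0.1,0,0,0,0,0,0]]]'
python3 - <<'E'
from h import *
s,im,d=wristshot("w6"); print(s["ee_pos"],s["ft_force"])
E
```

```text
t: 11.78
ee_pos: [0.5569, 0.1195, 0.1576]
orientation: [-3.14, 0.001, 1.569]
ft_force: [-2.9, 0.1, 0.9]
grip_width: 0.226
[0.55692476 0.11947235 0.15759961] [-2.9406747   0.1400938   0.88225413]
```

View pics/w6.png

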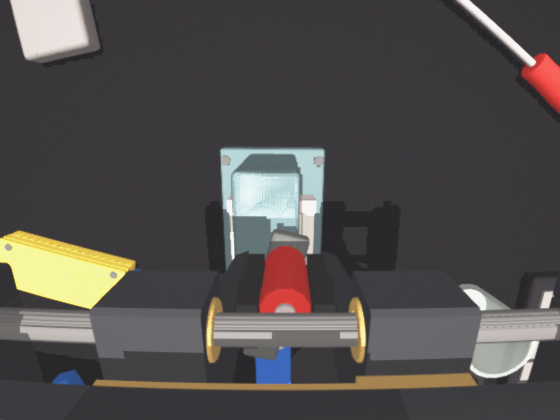

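Knob gripped (opening 0.226, about 20 mm); the red knob is between the pads at about (285,285). Now I turn it in arcs of about 36°.

```bash
python3 -m inch '[[[0.1,-0.0015,0.005,0,0,0,0],[0.1,-0.0035,0.0099,0,0,0,0],[0.1,-0.006,0.0145,0,0,0,0]]]'; python3 -m inch '[[[0.1,-0.003,0.0043,0,0,0,0],[0.1,-0.0064,0.0083,0,0,0,0]]]'
```

```text
t: 12.2
ee_pos: [0.5684, 0.115, 0.1575]
orientation: [-3.135, -0.0, 1.571]
ft_force: [-10.1, 1.9, 6.6]
grip_width: 0.226
t: 12.45
ee_pos: [0.5768, 0.1094, 0.1575]
orientation: [-3.135, -0.002, 1.572]
ft_force: [-8.7, 4.6, 5.8]
grip_width: 0.23
```

```bash
python3 -m inch '[[[0.1,-0.0038,0.0036,0,0,0,0],[0.1,-0.008,0.0068,0,0,0,0]]]'; python3 -m inch '[[[0.1,-0.0045,0.0027,0,0,0,0],[0.1,-0.0092,0.005,0,0,0,0]]]'
cat > ang.py <<'E'
import sys,math
x,y,fx,fy=map(float,sys.argv[1:5]); dx,dy=x-.545,y-.0708
t=math.atan2(dx,dy); print("theta %.1f r %.1f tang %.1f rad %.1f"%(math.degrees(t),1000*math.hypot(dx,dy),-(fx*math.cos(t)-fy*math.sin(t)),fx*math.sin(t)+fy*math.cos(t)))
E
```

```text
t: 12.7
ee_pos: [0.5838, 0.1024, 0.1576]
orientation: [-3.135, -0.003, 1.572]
ft_force: [-9.4, 6.1, 4.9]
grip_width: 0.223
t: 12.95
ee_pos: [0.5892, 0.0941, 0.1576]
orientation: [-3.136, -0.005, 1.573]
ft_force: [-7.9, 6.4, 4.1]
grip_width: 0.223
```

```bash
python3 ang.py .5838 .1024 -9.4 6.1; python3 ang.py .5892 .0941 -7.9 6.4
```

```text
theta 50.8 r 50.0 tang 10.7 rad -3.4
theta 62.2 r 50.0 tang 9.3 rad -4.0
```

```bash
python3 -m inch '[[[0.1,-0.0049,0.0017,0,0,0,0],[0.1,-0.01,0.003,0,0,0,0]]]'; python3 -m inch '[[[0.1,-0.0052,0.0007,0,0,0,0],[0.1,-0.0104,0.0008,0,0,0,0]]]'
```

```text
t: 13.2
ee_pos: [0.5928, 0.0851, 0.1576]
orientation: [-3.138, -0.006, 1.573]
ft_force: [-6.1, 9.4, 1.0]
grip_width: 0.223
t: 13.45
ee_pos: [0.5946, 0.0754, 0.1577]
orientation: [-3.14, -0.008, 1.573]
ft_force: [-4.1, 9.9, -0.8]
grip_width: 0.223
```

```bash
python3 ang.py .5928 .0851 -6.1 9.4; python3 ang.py .5946 .0754 -4.1 9.9
python3 - <<'E'
import math
prev=91.5
for a,b in((91.5,97.5),(91.5,103.5),(103.5,109.5),(103.5,115.5),(115.5,121.5),(115.5,127.5),(127.5,131),(127.5,135)):
    f=lambda t:(50*math.cos(math.radians(t)),50*math.sin(math.radians(t)))
    p,q=f(a),f(b); print(a,b,round(q[0]-p[0],1),round(q[1]-p[1],1))
E
```

```text
theta 73.3 r 49.9 tang 10.8 rad -3.1
theta 84.7 r 49.8 tang 10.2 rad -3.2
91.5 97.5 -5.2 -0.4
91.5 103.5 -10.4 -1.4
103.5 109.5 -5.0 -1.5
103.5 115.5 -9.9 -3.5
115.5 121.5 -4.6 -2.5
115.5 127.5 -8.9 -5.5
127.5 131 -2.4 -1.9
127.5 135 -4.9 -4.3
```

```bash
python3 -m inch '[[[0.1,-0.0052,-0.0004,0,0,0,0],[0.1,-0.0104,-0.0014,0,0,0,0]]]'; python3 -m inch '[[[0.1,-0.005,-0.0015,0,0,0,0],[0.1,-0.0099,-0.0035,0,0,0,0]]]'
```

```text
t: 13.7
ee_pos: [0.5945, 0.0657, 0.1577]
orientation: [3.14, -0.009, 1.574]
ft_force: [-0.4, 11.5, -3.3]
grip_width: 0.226
t: 13.95
ee_pos: [0.5926, 0.0564, 0.1578]
orientation: [3.137, -0.011, 1.574]
ft_force: [3.1, 11.8, -5.9]
grip_width: 0.226
```

```bash
python3 ang.py .5945 .0657 -.4 11.5; python3 ang.py .5926 .0564 3.1 11.8
```

```text
theta 95.9 r 49.8 tang 11.4 rad -1.6
theta 106.8 r 49.7 tang 12.2 rad -0.4
```

```bash
python3 -m inch '[[[0.1,-0.0046,-0.0025,0,0,0,0],[0.1,-0.0089,-0.0055,0,0,0,0]]]'; python3 -m inch '[[[0.1,-0.0024,-0.0019,0,0,0,0],[0.1,-0.0049,-0.0043,0,0,0,0]]]'
```

```text
t: 14.2
ee_pos: [0.5888, 0.0475, 0.1579]
orientation: [3.134, -0.011, 1.574]
ft_force: [5.4, 12.4, -9.8]
grip_width: 0.224
t: 14.45
ee_pos: [0.5856, 0.0423, 0.1579]
orientation: [3.132, -0.011, 1.573]
ft_force: [9.2, 11.1, -11.8]
grip_width: 0.225
```

```bash
python3 ang.py .5888 .0475 5.4 12.4; python3 ang.py .5856 .0423 9.2 11.1
```

```text
theta 118.0 r 49.6 tang 13.5 rad -1.1
theta 125.1 r 49.6 tang 14.4 rad 1.2
```

```bash
python3 -m inch '[[[0.1,-0.0022,-0.0026,0,0,0,0],[0.1,-0.0046,-0.0053,0,0,0,0]]]'
python3 - <<'E'
from h import *
s,im,d=wristshot("w7"); print(s["ee_pos"],s["ft_force"])
im,d=env.read_camera("scene"); cv2.imwrite("pics/scene7c.png",cv2.resize(im[150:260,230:400,::-1],None,fx=4,fy=4))
E
```

```text
t: 14.7
ee_pos: [0.5814, 0.0371, 0.158]
orientation: [3.13, -0.011, 1.573]
ft_force: [11.1, 10.0, -12.7]
grip_width: 0.224
[0.58142258 0.03708049 0.15796361] [ 11.13654064  10.0164035  -12.67987458]
```

```bash
python3 ang.py .5814 .0371 11.1 10.0; python3 -m inch '[[[0.1,0,0,0,0,0,0]]]'
```

```text
theta 132.8 r 49.6 tang 14.9 rad 1.4
t: 14.92
ee_pos: [0.581, 0.0367, 0.1579]
orientation: [3.131, -0.01, 1.572]
ft_force: [9.9, 8.5, -11.2]
grip_width: 0.228
```

View pics/scene7c.png

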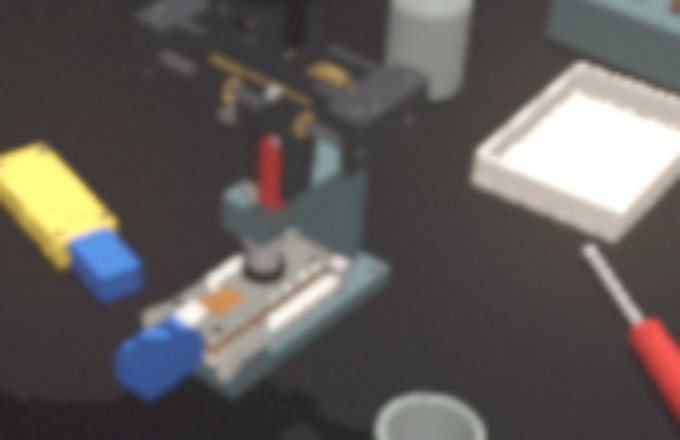

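The pad is on the cell. The knob force has risen about 5 N above free turning at θ ≈ 133°, about 1.0 rad past the expected first touch (0.84 rad by the force slope). Both are inside the snug range. I unload the tool to its measured pose, then open.

```bash
python3 -m inch '[[[0.1,0.003,0.003,0,0,0,0],[0.1,0.0055,0.0055,0,0,0,0],[0.1,0.0055,0.0055,0,0,0,0]]]'
```

```text
t: 15.3
ee_pos: [0.5814, 0.0368, 0.1577]
orientation: [-3.142, -0.001, 1.569]
ft_force: [-0.5, 2.8, -0.9]
grip_width: 0.225
```

```bash
python3 -m inch '[[[0.5,0,0,0,0,0,0],[0.7,0,0,0,0,0,0],[0.7,0,0,0,0,0,0],[0.7,0,0,0,0,0,0]]]';python3 -m inch '[[[0.7,0,0,-0.02,0,0,0],[0.7,0,0,-0.06,0,0,0],[0.7,0,0,-0.11,0,0,0],[0.7,0,0,-0.15,0,0,0],[0.7,0,0,-0.15,0,0,0],[0.7,0,0,-0.15,0,0,0]]]'
python3 - <<'E'
from h import *
s,im,d=wristshot("w8"); print(s["ee_pos"],s["ft_force"])
np.save("pics/w8s.npy",np.r_[s["ee_pos"],s["orientation"]])
for n in("top","scene"):
    im,d=env.read_camera(n); cv2.imwrite(f"pics/{n}8.png",im[:,:,::-1])
E
```

```text
t: 15.8
ee_pos: [0.5815, 0.0359, 0.1578]
orientation: [3.141, 0.0, 1.569]
ft_force: [0.4, 0.1, -0.1]
grip_width: 0.657
t: 16.55
ee_pos: [0.5809, 0.0358, 0.307]
orientation: [-3.14, 0.001, 1.569]
ft_force: [-0.3, -0.1, 0.3]
grip_width: 0.701
[0.58089023 0.0358286  0.30697475] [-0.25879245 -0.0741591   0.31170154]
```

View pics/w8.png

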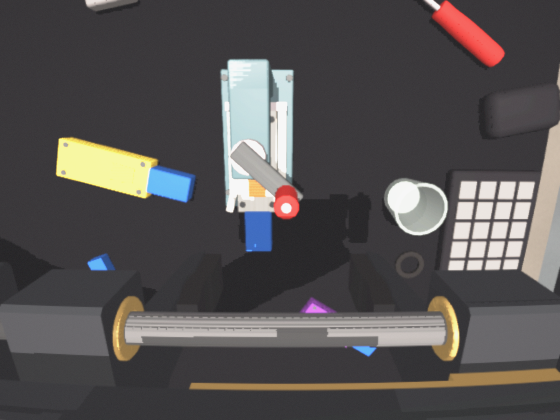

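View pics/scene8.png

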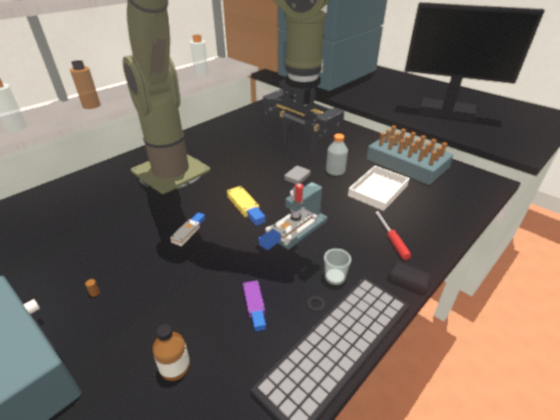

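The wrist view shows the knob at (287,207), hub at (248,155), and the tab still straight below at (258,232). The scene view shows the other things where they were. Last measurement before handing in:

Run:
```python
from h import *
a=np.load("pics/w8s.npy"); s={"ee_pos":a[:3],"orientation":a[3:]}; info=env.camera_info("wrist")
im=cv2.imread("pics/w8.png"); hsv=cv2.cvtColor(im,cv2.COLOR_BGR2HSV);H,S,V=[hsv[...,i].astype(int) for i in range(3)]
p=plane(info,[[287,208]],.192,s)[0]*1000; print(p, np.degrees(np.arctan2(p[0]-546.5,p[1]-70.5)), np.hypot(p[0]-546.5,p[1]-70.5))
U,W=np.meshgrid(np.arange(560),np.arange(420)); b=(U>225)&(U<300)&(W>195)&(W<265)&(H>95)&(H<125)&(S>150)
ys,xs=np.where(b); print(plane(info,[[xs.mean(),ys.max()]],.044,s)*1000)
t0=cv2.imread("pics/top0.png").astype(int);t8=cv2.imread("pics/top8.png").astype(int)
for n,(u,v) in dict(clear=(130,246),tray=(140,183),timer=(181,272),driver=(205,130),beaker=(284,137),gasket=(319,135),vial=(445,283),amber=(436,171)).items():
    print(n,np.abs(t0-t8)[v-14:v+14,u-14:u+14].mean().round(1))
```

```text
[584.00640894  35.85771612 192.        ] 132.72669260770957 51.05701268546189
[[546.33950104 -64.28999694  44.        ]]
clear 1.3
tray 0.0
timer 1.3
driver 19.1
beaker 57.4
gasket 2.6
vial 2.6
amber 2.1
```

Run:
```python
from h import *
a=cv2.imread("pics/scene0.png").astype(int);b=cv2.imread("pics/scene8.png").astype(int)
for n,(u,v) in dict(beaker=(337,267),driver=(397,240),gasket=(316,303)).items(): print(n,np.abs(a-b)[v-14:v+14,u-14:u+14].mean().round(1))
print(env.state()["ft_force"]); print(env.finish_job())
```

```text
beaker 0.8
driver 1.2
gasket 1.3
[-0.61168175  0.12909771  0.14874454]
the job is handed in; nothing more can be done
None
```

The flow cell is home against the stop and clamped snug. I handed the job in at about 17 s of the 72 s allowed; the hand-in gives no verdict.

**Home:** I gripped the larger white cell by its tab and slid it in until the push force rose, with the tab at y ≈ −0.035. After clamping, the tab's rear end read −64.3 mm, against about −65 mm expected.

**Snug:** I turned the crank clockwise from about 14° to 133°. The turning force rose from about 10 N to 14.9 N. That puts the pad force at about 55 N by feel and 68 N from the pad's starting height; the two disagree, but both are well inside 40–90 N. The crank still read 133° after I let go.

**Other things on the bench:** In the top camera, every listed thing matched its starting picture except the beaker and screwdriver, which differed, probably because the arm hid them. In the scene camera both were unmoved. The gripper was clear, with no contact force, at hand-in.

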